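# Fill the token tray and show its tag to the till camera

### The arm

A 6-joint arm with a two-finger parallel gripper is mounted at the origin on the work surface. World frame = base frame: x ahead of the robot, y to its left, z up, the work surface at z = 0. Lengths are in mm, angles in rad, forces in N, time in s.
With the tool pointing down it reaches from about 325 to 875 mm from the base axis. Payload 4.4 kg.
Tool frame: the origin (TCP) lies on the centre line of the jaws, within the pads' length; the fingertips stand ahead of it and the grasp point (between the pads) lies 6 mm ahead of it (ctrl.tcp_to_tips is the z of the fingertips in the tool frame, in mm); z points along the fingers, y is the direction in which the jaws open and shut (so a half turn about z gives the same grasp; the last joint's range is limited). The gripper opens to 85 mm and grips with 20 to 120 N. Pads are 22 mm wide; open, the fingers measure 114 mm over their backs; the gripper's body (76 mm by 85 mm) begins 54 mm behind the grasp point. The pads swing forward as they close: fully open they stand 13 mm farther back than shut.
Start: joints at [1.123, 0.207, 1.542, -0, 1.393, -0.15], TCP at [168.725, 549.69, 256.282] pointing down, gripper open.
Joint ranges: [-2.73, 2.73], [-0.86, 2.22], [0.23, 2.46], [-1.11, 4.25], [0.08, 2.63], [-2.82, 2.82]. Speed limits (rad/s): [2.79, 2.79, 3.14, 3.14, 3.14, 3.14].

### API

Orientations are given as a 3x3 rotation matrix whose columns are the frame's x, y, z axes.
In Python, from plant import ctrl, sensors, optics gives the robot as it stands. Calls block until the motion is done:
- ctrl.move_ptp(position, orientation): joint-space move of the TCP to a pose.
- ctrl.move_l(position, rot=None, vel=150, threshold=None): straight line of the TCP; rot=None keeps the orientation; vel is the mean speed in mm/s. With threshold (N) it stops when the force on the tool has changed by that much, and returns True; else False.
- ctrl.set_joints(angles): joint-space move.
- ctrl.gripper_to(opening, force=None): finger opening in mm; force is the grip in N (None keeps the last); returns when the fingers have stopped.
- ctrl.hold(seconds).
- ctrl.solve_ik(position, orientation): joint angles nearest the present ones, or None.
- sensors.read_state(): the state.
- optics.grab_frame(name): name is "scene" or "top" or "wrist"; returns (picture, depth): 400x640x3 uint8, red, green, blue; 400x640 float32, mm along the optical axis (not along the pixel's ray), 0 where there is no reading.
- optics.camera_params(name): a dict with "mtx" (3x3 intrinsics, pixels), "R" (3x3) and "t" (3): a world point X has camera coordinates R X + t; the wrist camera has in their place "T_tool_cam" (4x4, takes a point from camera to tool coordinates, whose origin is the TCP and whose axes are the flange's). Camera axes: x right, y down, z forward; pixel columns grow to the right and rows downward; lengths in mm; the calibration is good to about 2 mm. The wrist camera is an equidistant fisheye: a pixel r from the principal point sees the ray r / f radians off the axis. A picture is of the moment at which its call begins: read the wrist's pose just before it. camera_params takes no time and is no camera call.
A pose or a line that the arm cannot do raises ctrl.MotionError and nothing moves.
- ctrl.finish_job(): hands the job in, once; it reports no verdict.
The state is a dict: "t": time; "q": joint angles; "qvel": joint speeds; "tau": joint torques, N m; "eef_pos": TCP position; "eef_rot": TCP orientation; "force": force on the tool from outside, world axes, zero at the start; "wrist_torque": the same for the moment, N m; "grip_width": finger opening in mm.
Only numpy, scipy, OpenCV 4.12 (cv2) and the standard library are available. Lean on these libraries where they do the work, as an engineer would, in place of code of your own. Each camera call takes 0.05 s, during which the arm holds its last target. There are 200 camera calls.

### The job

Lift the scoop and pour its six wooden tokens into the black token tray, all of them, then stand the empty scoop upright on the counter, clear of the tray, and let it go. Then turn the little sprung mirror by its peg handle until the camera on the mirror's stand sees the round tag on the side of the tray in it, and finish while still holding the mirror steady at that angle, because it springs back when released. Leave the other things on the counter where they are.

Things in the scene. Friction and masses are not known exactly. Their poses are not given: they have to be found in the camera images.
- tray: Fixed black open-topped square token tray, 140 x 140 mm outside, 70 mm high, walls 6 mm, inner floor about 6 mm up. Origin: centre of its underside; z up. Its -y wall carries the round tag, which stands up to 118 mm.
- tag (a point): Centre of the face of the round white tag (56 mm across, upright, facing along the tray's -y, its centre 90 mm above the counter), held on a strip on the outside of the tray's -y wall and standing out above the rim; 80 mm from the tray's centre along the tray's -y. It is the marker the camera must see.
- scoop: Loose aluminium scoop, a flat-floored trough 100 mm long (x), 64 mm wide (y), with walls 40 mm high on both sides and at the tail (-x); the nose (+x end) is fully open, without a lip, so it must be kept level until pouring. Floor and walls 4 mm thick. Mass about 0.18 kg. Origin: centre of its underside; x points out of the nose, z up.
- scoop_tab (a point): Grasp point on the scoop's flat wooden handle tab, which rises from the tail wall and leans back, away from the nose, by 20 degrees (0.35 rad): at x -63 mm, z 78 mm in the scoop's frame. The tab is 12 mm thick (along the scoop's x) and 40 mm wide (along its y); it stands out 68 mm above the 40 mm tail wall and ends about 29 mm above this point along its slope. Axes as the scoop's.
- scoop_lip (a point): Middle of the scoop's open nose edge, at x +50 mm, z 4 mm in the scoop's frame: the tokens slide out over it. They stay put below about 25 degrees of nose-down tilt, start to slide at 30 to 38 degrees, and run out at 50 to 60 degrees.
- token0: One of six equal dark wooden tokens, a disc 22 mm across and 12 mm thick, about 12 g, lying flat in the scoop (two abreast, three rows) at the start. Origin: centre of its underside.
- token1: One of six equal dark wooden tokens, a disc 22 mm across and 12 mm thick, about 12 g, lying flat in the scoop (two abreast, three rows) at the start. Origin: centre of its underside.
- token2: One of six equal dark wooden tokens, a disc 22 mm across and 12 mm thick, about 12 g, lying flat in the scoop (two abreast, three rows) at the start. Origin: centre of its underside.
- token3: One of six equal dark wooden tokens, a disc 22 mm across and 12 mm thick, about 12 g, lying flat in the scoop (two abreast, three rows) at the start. Origin: centre of its underside.
- token4: One of six equal dark wooden tokens, a disc 22 mm across and 12 mm thick, about 12 g, lying flat in the scoop (two abreast, three rows) at the start. Origin: centre of its underside.
- token5: One of six equal dark wooden tokens, a disc 22 mm across and 12 mm thick, about 12 g, lying flat in the scoop (two abreast, three rows) at the start. Origin: centre of its underside.
- stand: Fixed stand: a round foot with the swivel mirror at one end of an aluminium rail and the camera at the other. Origin: on the counter under the mirror's turning axis; x points along the rail from mirror to camera, z up. The camera's top is 108 mm high, the mirror's 132 mm.
- lens (a point): Camera lens, 190 mm from the mirror's axis along the stand's x and 90 mm above the counter; it looks straight back at the mirror along the stand's -x.
- glass (a point): Centre of the mirror's face, on the vertical turning axis, 90 mm above the counter, level with lens and tag. The glass is 78 mm square in an 84 mm black frame. The x axis of this point is the normal of the glass, out of the reflecting side; it points at the lens when the mirror is at rest. The camera sees the tag when this normal halves the angle, seen from above, between the direction to the lens and the direction to the tag.
- handle (a point): Grasp point on the mirror's handle: an upright round black peg, 14 mm across, standing on the end of a flat steel arm that runs over the top of the mirror. The point is 180 mm above the counter, on the peg's axis; the peg is free from 146 mm (top of the arm) to 197 mm. It goes round the mirror's axis at a radius of 100 mm, on the side behind the glass: 135 degrees clockwise, seen from above, from the glass's normal.
- mirror (a joint): Turn of the mirror in rad, 0 at rest (glass facing the lens), growing anticlockwise seen from above, to 1.5 at the stop. A spring pulls it back to 0, with about 0.6 N at the peg near 0 and 1.8 N near 1.5. The starts need about 0.5 to 1.1 rad.
- sight (a point): Invisible: the camera's line of sight after the mirror. The point lies on the mirror's axis 90 mm above the counter; its x axis points the way the reflected line of sight goes (it turns twice as far as the mirror), z up.
- paper_roll: Loose bystander: white paper roll, 64 mm across, 60 mm high, standing. Origin: centre of its underside, as for all bystanders.
- adapter: Loose bystander: black power adapter, 110 x 50 x 32 mm.
- screwdriver: Loose bystander: screwdriver lying on the counter.
- tape: Loose bystander: clear tape ring, 90 mm across, 20 mm high, lying flat.
- carton: Loose bystander: small cardboard carton, 80 x 100 x 70 mm.
- mug: Loose bystander: white mug, 80 mm across, 90 mm high.

How it is judged:
By the outcome, as a careful person would: the job done as asked, in the order asked, and still so for the second after the job is handed in, while the arm keeps its last pose, push and grip.
It also fails if it takes over 72 s, if anything falls off the work surface, if the arm or the gripper's body presses on something with over 40 N, if the wrist force passes 120 N, or if a joint passes its speed limit or range.

## Working session

There is one attempt and no reset: what is moved stays moved. The work goes in short steps, each a Python script; the robot and the scene stay as the last script left them, time stands still between calls to the robot, and variables do not carry over. Pictures are saved under pics/ and viewed, about 8 in all and at most 12, crops included, and the job is handed in when it is done.

```bash
ls; mkdir -p pics
python3 - <<'E'
from plant import ctrl, sensors, optics
import cv2, numpy as np
for n in ("scene","top"):
    im,d=optics.grab_frame(n); p=optics.camera_params(n)
    cv2.imwrite(f"pics/{n}0.png",im[:,:,::-1]); np.savez(f"pics/{n}0.npz",im=im,d=d)
    print(n,p["mtx"].round(1).tolist(),p["R"].round(3).tolist(),p["t"])
print(optics.camera_params("wrist"),ctrl.tcp_to_tips,sensors.read_state())
E
```

```text
pics
scene [[445.7, 0.0, 310.9], [0.0, 445.7, 196.4], [0.0, 0.0, 1.0]] [[0.202, 0.979, 0.008], [0.807, -0.161, -0.567], [-0.554, 0.121, -0.823]] [-148.28963842 -349.53753044 1817.44601921]
top [[401.7, 0.0, 319.3], [0.0, 401.7, 192.9], [0.0, 0.0, 1.0]] [[0.012, -1.0, 0.008], [-0.991, -0.013, -0.132], [0.132, -0.006, -0.991]] [  15.8106044   558.54837855 1084.254578  ]
{'mtx': array([[309.70691629,   0.        , 321.48979175],
       [  0.        , 309.70691629, 205.21129506],
       [  0.        ,   0.        ,   1.        ]]), 'T_tool_cam': array([[ 4.97495397e-04, -9.59711186e-01, -2.80987886e-01,
         7.17663583e+01],
       [ 9.99999284e-01,  7.83263582e-04, -9.04707261e-04,
         8.71882249e-01],
       [ 1.08834526e-03, -2.80987235e-01,  9.59710888e-01,
        -1.17365400e+02],
       [ 0.00000000e+00,  0.00000000e+00,  0.00000000e+00,
         1.00000000e+00]])} 25.0 {'t': 0.1, 'q': array([ 1.12250428e+00,  2.07341998e-01,  1.54284268e+00,  3.09538758e-05,
        1.39349003e+00, -1.50506885e-01]), 'qvel': array([-2.83445744e-04, -1.68484033e-03, -4.41539826e-03, -3.16887705e-06,
       -5.60945733e-04, -4.86828677e-04]), 'tau': array([-1.27622203e-03, -3.84091651e+01, -2.92548788e+01, -2.34103500e-04,
        4.87822705e-03,  2.22611664e-05]), 'eef_pos': array([168.43239766, 549.10803477, 255.22274236]), 'eef_rot': array([[-9.55986904e-01,  2.93407865e-01, -9.29873433e-04],
       [ 2.93409138e-01,  9.55985150e-01, -1.86311158e-03],
       [ 3.42293603e-04, -2.05394363e-03, -9.99997832e-01]]), 'force': array([-0.21359369, -0.21493078, -0.8907311 ]), 'wrist_torque': array([-0.03666188,  0.00689047,  0.00329703]), 'grip_width': 85.30283373594524}
```

View pics/top0.png

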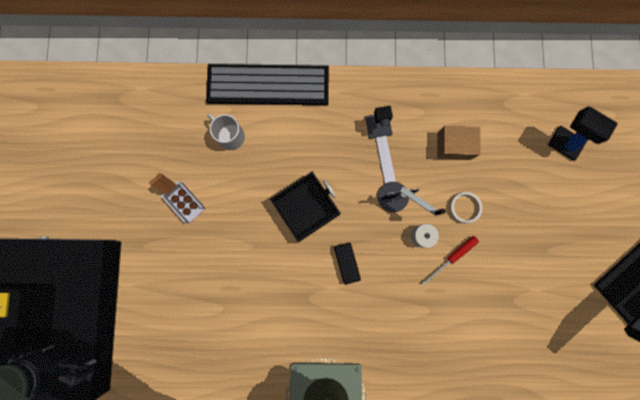

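View pics/scene0.png

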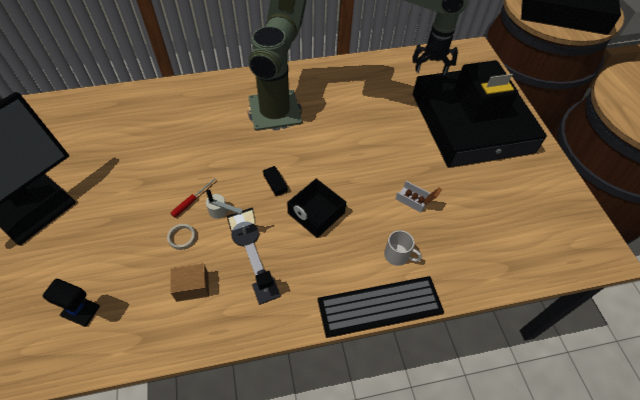

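The top view shows the scoop at (183,203) with its tab at (162,184) and nose to the lower right. The tray is at (305,206) with its tag at (329,188). The mirror foot is at (393,197), the stand camera at (380,118) and the peg at about (438,211). I'll measure these with depth.

```bash
cat > h.py <<'E'
import numpy as np, cv2
from plant import ctrl, sensors, optics
def cloud(n,d):
    p=optics.camera_params(n);v,u=np.mgrid[:400,:640];K=p["mtx"]
    c=np.stack([(u-K[0,2])/K[0,0]*d,(v-K[1,2])/K[1,1]*d,d],-1)
    return (c-p["t"])@p["R"]
def proj(n,X):
    p=optics.camera_params(n);c=p["R"]@np.asarray(X,float)+p["t"];u=p["mtx"]@c;return u[:2]/u[2]
def ray(n,u,v,z):
    p=optics.camera_params(n);r=p["R"].T@np.linalg.solve(p["mtx"],[u,v,1]);o=-p["R"].T@p["t"]
    return o+r*(z-o[2])/r[2]
E
python3 - <<'E'
from h import *
f=np.load("pics/top0.npz");P=cloud("top",f["d"]);im=f["im"]
print("counter z",np.median(P[280:330,300:400,2]))
def reg(name,u0,u1,v0,v1,z0,z1):
    Q=P[v0:v1,u0:u1].reshape(-1,3);Q=Q[(Q[:,2]>z0)&(Q[:,2]<z1)]
    if len(Q)<4: print(name,len(Q));return
    r=cv2.minAreaRect(Q[:,:2].astype(np.float32));print(name,len(Q),"mean",Q.mean(0).round(1),"rect",np.round(r[0],1),np.round(r[1],1),round(r[2],1))
reg("tray rim",262,345,165,245,58,85)
reg("tag",318,345,165,205,90,125)
reg("scoop",145,210,165,228,28,50)
reg("scoop low",145,210,165,228,12,50)
reg("tab",145,210,165,228,60,120)
reg("cam",360,400,95,140,85,115)
reg("foot/mirror",375,415,175,220,110,140)
reg("arm",375,450,175,225,136,160)
reg("peg",410,455,190,225,165,210)
reg("rail",375,400,135,175,10,60)
for n,a in dict(adapter=(330,365,238,288),roll=(410,442,222,252),tape=(445,485,188,226),mug=(200,245,110,152),carton=(435,483,120,162)).items(): reg(n,*a[:4],8,110)
for n,u,v,z in [("tray",r[0],r[1],70) for r in [(316,172),(339,210),(300,241),(270,204)]]: print(n,ray("top",u,v,z).round(0))
for n,a in dict(scoop=(140,165,215,235,4),peg=(380,170,455,235,4)).items(): pass
A=cv2.resize(im[155:235,140:220],None,fx=5,fy=5,interpolation=2);B=cv2.resize(im[165:245,375:455],None,fx=5,fy=5,interpolation=2)
cv2.imwrite("pics/crop1.png",np.hstack([A,B])[:,:,::-1])
E
```

```text
counter z -0.07135547166021906
tray rim 522 mean [522.2  60.7  69.2] rect [521.2  59.8] [140.3 145.3] 34.3
tag 69 mean [561.1  -1.7 107.9] rect [ 5.616e+02 -1.000e-01] [53.5  9.9] 34.3
scoop 211 mean [537.9 413.1  39.1] rect [531.1 405.6] [101.6  65.1] 43.8
scoop low 595 mean [535.6 410.4  25. ] rect [531.  405.5] [101.8  65.1] 43.8
tab 255 mean [575.7 446.7  88.3] rect [576.4 448.5] [30.1 40.3] 43.5
cam 303 mean [ 765.  -147.   104.2] rect [ 765.2 -148.9] [50.1 44.6] 10.4
foot/mirror 87 mean [ 547.7 -177.5  128.9] rect [ 551.  -183.5] [69.5 29.3] 81.8
arm 276 mean [ 529.2 -225.   145.2] rect [ 534.1 -232.5] [110.6  36.9] 60.1
peg 48 mean [ 498.3 -268.7  189.2] rect [ 498.7 -270.1] [12.5 13. ] 8.5
rail 67 mean [ 678.1 -165.3   11.2] rect [ 677.7 -165.1] [120.4  29.5] 10.4
adapter 737 mean [366.6 -55.6  31.2] rect [366.8 -56.2] [110.2  50. ] 15.9
roll 516 mean [ 443.9 -264.4   54.3] rect [ 444.4 -268.2] [63.2 60.2] 87.9
tape 348 mean [ 527.1 -393.9   18.4] rect [ 527.1 -393.8] [88.4 88.3] 73.1
mug 714 mean [729.  286.5  57. ] rect [728.  296.1] [105.1  79.1] 80.4
carton 1377 mean [ 704.  -363.9   61.7] rect [ 720.7 -370.4] [102.4 105.7] 87.4
tray [611.  33.  70.]
tray [508. -30.  70.]
tray [424.  73.  70.]
tray [522. 156.  70.]
```

View pics/crop1.png

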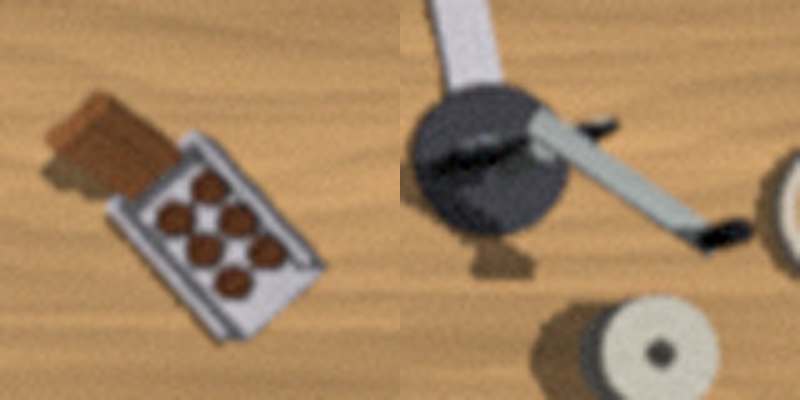

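```bash
cat >> h.py <<'E'
from scipy.spatial.transform import Rotation as Ro
D=np.pi/180
def scoopR(yaw,pitch=0): return (Ro.from_euler('z',yaw,degrees=True)*Ro.from_euler('y',pitch,degrees=True)).as_matrix()
S,C=np.sin(.35),np.cos(.35)
def tool(Rs,p,sg,back=0):   # tool pose holding a scoop at origin p; back = mm withdrawn along the tab
    z=np.array([S,0,-C]);y=sg*np.array([C,0,S]);Rt=np.array([np.cross(y,z),y,z]).T
    g=np.array([-63,0,78])-(6+back)*z
    return np.asarray(p)+Rs@g, Rs@Rt
def lip(Rs,L): return np.asarray(L)-Rs@np.array([50,0,4])   # origin for given lip position
SC=np.array([531,405.5,0]);SY=-136.2
TR=np.array([519.8,61.9,0]);TY=34.3
AX=np.array([555.5,-187.8,0])
PY=TY+180
u=np.array([np.cos(TY*D),np.sin(TY*D),0])
E
python3 - <<'E'
from h import *
for sg in (1,-1):
    W=[tool(scoopR(SY),SC,sg,80),tool(scoopR(SY),SC,sg),tool(scoopR(SY),SC+[0,0,120],sg)]
    for pt,out,z in [(0,35,125),(0,35,90),(25,33,82),(40,30,75),(60,28,62),(65,28,62)]:
        W.append(tool(scoopR(PY,pt),lip(scoopR(PY,pt),TR+u*out+[0,0,z]),sg))
    for p,R in W:
        q=ctrl.solve_ik(p,R);print(sg,p.round(0),None if q is None else np.round(q,2))
E
```

```text
1 [598. 470. 159.] None
1 [578. 451.  84.] None
1 [578. 451. 204.] None
1 [644. 146. 205.] [ 0.16  0.64  1.09 -0.15  1.73  2.7 ]
1 [644. 146. 170.] [ 0.16  0.66  1.12 -0.15  1.68  2.71]
1 [605. 120. 203.] [0.03 0.29 1.55 0.05 1.23 2.56]
1 [575. 100. 210.] [-0.09  0.1   1.8   0.26  0.98  2.34]
1 [533.  71. 201.] [-0.32 -0.07  2.11  0.79  0.8   1.74]
1 [523.  64. 200.] [-0.39 -0.09  2.18  0.95  0.81  1.55]
-1 [598. 470. 159.] [ 0.58  0.92  0.71 -0.07  1.85 -0.19]
-1 [578. 451.  84.] [ 0.57  0.92  0.88 -0.07  1.69 -0.19]
-1 [578. 451. 204.] [ 0.57  0.82  0.79 -0.07  1.87 -0.2 ]
-1 [644. 146. 205.] [ 0.16  0.64  1.09 -0.15  1.73 -0.44]
-1 [644. 146. 170.] [ 0.16  0.66  1.12 -0.15  1.68 -0.43]
-1 [605. 120. 203.] [ 0.03  0.29  1.55  0.05  1.23 -0.58]
-1 [575. 100. 210.] [-0.09  0.1   1.8   0.26  0.98 -0.8 ]
-1 [533.  71. 201.] [-0.32 -0.07  2.11  0.79  0.8  -1.4 ]
-1 [523.  64. 200.] [-0.39 -0.09  2.18  0.95  0.81 -1.59]
```

Run:
```python
from h import *
R=scoopR(SY)
ctrl.gripper_to(50,60)
ctrl.move_ptp(*tool(R,SC,-1,90))
ctrl.move_l(tool(R,SC,-1)[0],vel=80,threshold=15)
s=sensors.read_state();print(s["t"],s["eef_pos"]-tool(R,SC,-1)[0],s["force"])
ctrl.gripper_to(0,60)
s=sensors.read_state();print(s["t"],s["grip_width"],s["force"])
ctrl.move_l(tool(R,SC+[0,0,25],-1)[0],vel=60)
s=sensors.read_state();print(s["t"],s["grip_width"],s["force"],s["eef_pos"]-tool(R,SC+[0,0,25],-1)[0])
im,d=optics.grab_frame("wrist");im2,d2=optics.grab_frame("scene")
B=cv2.resize(im2[130:260,330:490],(640,520),interpolation=cv2.INTER_CUBIC)
cv2.imwrite("pics/w1.png",cv2.resize(np.vstack([im,B[:400]]),(512,640))[:600,:,::-1])
```

```text
3.45 [0.60320724 0.40942962 0.93722342] [-0.26267718 -0.57346369  0.28276879]
3.875 11.622207410631052 [-1.09350258 -0.62920359  3.11938668]
4.4417 11.254488706079705 [ 0.09272661 -0.69173563 -3.46432264] [0.27958843 0.20338029 0.47415493]
```

View pics/w1.png

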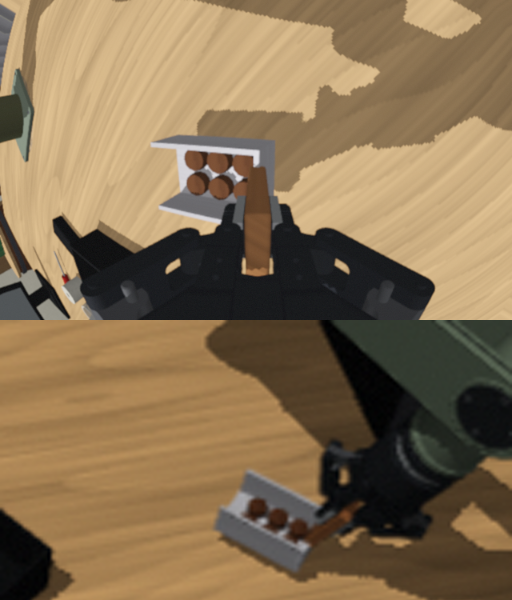

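The scoop is held on its tab, lifted and level, with all six tokens in it (wrist view around (215,170)). Next I carry it over and pour.

Run:
```python
from h import *
def go(yaw,pt,o,vel): 
    p,R=tool(scoopR(yaw,pt),o,-1); ctrl.move_l(p,rot=R,vel=vel)
go(SY,0,SC+[0,0,120],150)
def L(pt,out,z,vel): go(PY,pt,lip(scoopR(PY,pt),TR+u*out+[0,0,z]),vel)
L(0,35,125,180)
L(0,35,95,80)
for pt,out,z in [(12,34,88),(25,33,84),(33,32,80),(40,30,76),(47,29,70),(54,28,65),(60,28,62)]:
    L(pt,out,z,60)
ctrl.hold(.5)
L(65,28,62,60); ctrl.hold(.4)
im,d=optics.grab_frame("top");im2,_=optics.grab_frame("wrist")
s=sensors.read_state();print(s["t"],s["grip_width"],s["force"])
L(40,30,110,100); L(0,35,140,120)
s=sensors.read_state();print(s["t"],s["grip_width"],s["force"])
im3,_=optics.grab_frame("wrist");im4,_=optics.grab_frame("scene")
B=cv2.resize(im4[150:275,270:470],(640,400),interpolation=cv2.INTER_CUBIC)
cv2.imwrite("pics/w2.png",cv2.resize(np.vstack([im3,B]),(480,600))[:,:,::-1])
```

```text
12.525 10.955667318653774 [-0.24716603 -0.98755898 -2.26044176]
14.3833 11.26584088587375 [-0.82694372 -0.42073492 -1.16111844]
```

View pics/w2.png

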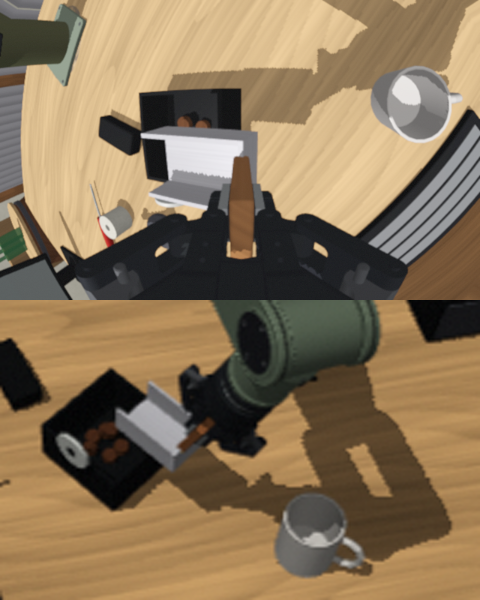

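The scoop is empty and the tokens lie in the tray. I'll put the scoop back where it stood and check.

Run:
```python
from h import *
def go(yaw,pt,o,vel,**k): 
    p,R=tool(scoopR(yaw,pt),o,-1); return ctrl.move_l(p,rot=R,vel=vel,**k)
go(SY,0,SC+[0,0,120],200)
go(SY,0,SC+[0,0,12],120)
ctrl.hold(.2)
print(go(SY,0,SC+[0,0,-4],20,threshold=4))
s=sensors.read_state();print(s["t"],s["eef_pos"]-tool(scoopR(SY),SC,-1)[0],s["force"])
ctrl.gripper_to(45)
s=sensors.read_state();print(s["grip_width"])
ctrl.move_l(tool(scoopR(SY),SC,-1,100)[0],vel=120)
ctrl.move_l(tool(scoopR(SY),SC,-1,100)[0]*[.8,.8,1]+[0,0,150],vel=250)
im,d=optics.grab_frame("top");np.savez("pics/top2.npz",im=im,d=d)
print(sensors.read_state()["t"])
P=cloud("top",d)
def reg(name,u0,u1,v0,v1,z0,z1):
    Q=P[v0:v1,u0:u1].reshape(-1,3);Q=Q[(Q[:,2]>z0)&(Q[:,2]<z1)]
    if len(Q)<4: print(name,len(Q));return
    r=cv2.minAreaRect(Q[:,:2].astype(np.float32));print(name,len(Q),"mean",Q.mean(0).round(1),"rect",np.round(r[0],1),np.round(r[1],1),round(r[2],1))
reg("scoop",145,210,165,228,28,50); reg("tab",145,210,165,228,60,120); reg("peg",410,455,190,225,165,210)
A=cv2.resize(im[155:235,140:220],None,fx=5,fy=5,interpolation=2);B=cv2.resize(im[165:245,265:345],None,fx=5,fy=5,interpolation=2)
cv2.imwrite("pics/crop2.png",np.hstack([A,np.clip(B.astype(int)*2,0,255).astype(np.uint8)])[:,:,::-1])
for a0 in (-34.6,145.4):
    for t in (0,38.4):
        a=(-124.6+t)*D; yd=np.array([np.cos((a0+t)*D),np.sin((a0+t)*D),0]);z=np.array([0,0,-1.])
        R=np.array([np.cross(yd,z),yd,z]).T;p=AX+[100*np.cos(a),100*np.sin(a),186]
        q=ctrl.solve_ik(p,R);print(a0,t,p.round(1),None if q is None else np.round(q,2))
```

```text
True
18.025 [-0.04806479  0.08322157  0.70561975] [1.48270065 1.28437547 5.31908074]
44.973112526002794
20.4917
scoop 212 mean [539.2 414.5  39.3] rect [532.1 406.6] [103.1  64.9] 43.7
tab 251 mean [576.  447.6  88.5] rect [576.6 449.3] [29.8 40.5] 45.0
peg 45 mean [ 498.3 -268.6  189.1] rect [ 498.6 -270.3] [12.  12.8] 3.4
-34.6 0 [ 498.7 -270.1  186. ] [-0.65  0.26  1.63 -0.    1.25 -0.05]
-34.6 38.4 [ 562.1 -287.6  186. ] [-0.61  0.38  1.46 -0.    1.29 -0.68]
145.4 0 [ 498.7 -270.1  186. ] None
145.4 38.4 [ 562.1 -287.6  186. ] [-0.61  0.38  1.46 -0.    1.29  2.47]
```

View pics/crop2.png

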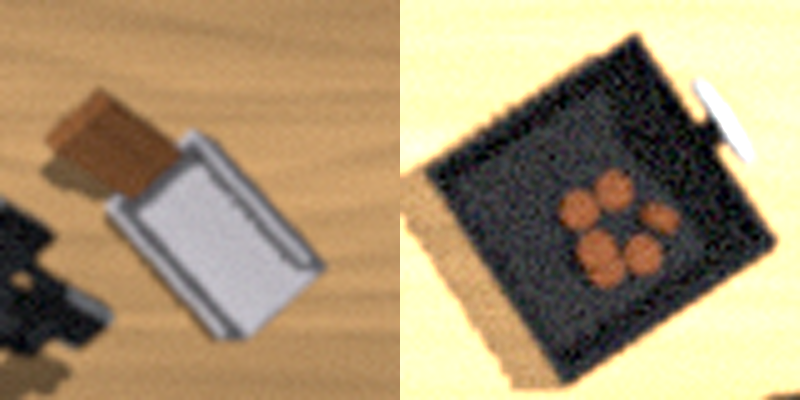

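All six tokens are in the tray and the empty scoop stands where it started. Next is the mirror peg.

```bash
cat >> h.py <<'E'
def peg(t,dz=0,r=100):
    a=-124.6*D+t; b=-34.6*D+t; yd=np.array([np.cos(b),np.sin(b),0]);z=np.array([0,0,-1.])
    return AX+[r*np.cos(a),r*np.sin(a),186+dz], np.array([np.cross(yd,z),yd,z]).T
E
python3 - <<'E'
from h import *
f=np.load("pics/top2.npz");P=cloud("top",f["d"]);Q=P[175:222,375:415].reshape(-1,3)
Q=Q[(Q[:,2]>3)&(Q[:,2]<25)&(Q[:,0]<595)];c,r=cv2.minEnclosingCircle(Q[:,:2].astype(np.float32));print("foot",c,r,np.median(Q[:,2]))
p,R=peg(0,130);ctrl.move_ptp(p,R)
ctrl.move_l(peg(0,40)[0],vel=120)
print(ctrl.move_l(peg(0)[0],vel=50,threshold=6))
s=sensors.read_state();print(s["t"],s["eef_pos"]-peg(0)[0],s["force"])
ctrl.gripper_to(0,40)
s=sensors.read_state();print(s["grip_width"],s["force"])
for t in np.arange(.1,.671,.1).tolist()+[.67]:
    p,R=peg(t);ctrl.move_l(p,rot=R,vel=40)
s=sensors.read_state();print(s["t"],s["grip_width"],s["force"],s["eef_pos"]-peg(.67)[0])
ctrl.hold(.3)
im,d=optics.grab_frame("top");np.savez("pics/top3.npz",im=im,d=d);im4,d4=optics.grab_frame("scene");np.savez("pics/sc3.npz",im=im4,d=d4)
imw,dw=optics.grab_frame("wrist")
A=cv2.resize(im[110:230,290:450],(533,400),interpolation=2);B=cv2.resize(im4[160:310,170:350],(480,400),interpolation=2)
top=cv2.resize(np.hstack([A,B]),None,fx=.79,fy=.79)
cv2.imwrite("pics/m1.png",top[:,:,::-1])
for n,c in (("top",d),("scene",d4)):
    Q=cloud(n,c).reshape(-1,3);Q=Q[(np.hypot(*(Q[:,:2]-AX[:2]).T)<50)&(Q[:,2]>60)&(Q[:,2]<131)]
    if len(Q)>10:
        w,v=np.linalg.eigh(np.cov(Q[:,:2].T));print(n,len(Q),Q.mean(0).round(1),"width dir deg",np.degrees(np.arctan2(v[1,1],v[0,1])).round(1),"sd",np.sqrt(w).round(1))
E
```

```text
foot (542.6146850585938, -190.10487365722656) 73.14691162109375 11.497134102462462
False
24.65 [ 0.26045427 -0.1837028   0.34533745] [-0.45339832 -0.06634386 -0.0397416 ]
12.833529694526806 [-0.61066606 -0.14212535  1.94263067]
27.7583 12.842176109699167 [-2.15401626  2.4408779   6.42580299] [-0.11458179  0.48407933  0.50188601]
top 99 [ 548.1 -185.7  106.7] width dir deg 139.6 sd [ 4.1 26.5]
scene 250 [ 556.  -191.9   97.3] width dir deg 138.3 sd [ 1.8 25.7]
```

View pics/m1.png

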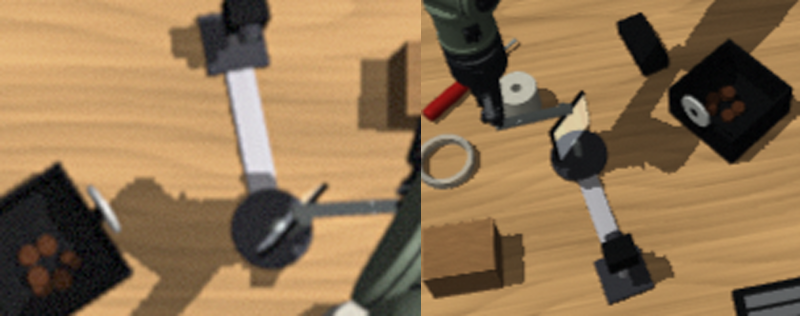

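Run:
```python
from h import *
def pca(Q): 
    w,v=np.linalg.eigh(np.cov(Q[:,:2].T));return np.degrees(np.arctan2(v[1,1],v[0,1])).round(1),np.sqrt(w).round(1)
for n,fn in (("top","top0"),("scene","scene0"),("top","top3"),("scene","sc3")):
    f=np.load(f"pics/{fn}.npz");P=cloud(n,f["d"]).reshape(-1,3);g=f["im"].reshape(-1,3).astype(int)
    r=np.hypot(*(P[:,:2]-AX[:2]).T)
    M=P[(r<50)&(P[:,2]>60)&(P[:,2]<131)];print(fn,"mirror",len(M),M.mean(0).round(1),*pca(M))
    F=P[(r<70)&(P[:,2]>5)&(P[:,2]<20)&(g.max(1)<110)];c,rr=cv2.minEnclosingCircle(F[:,:2].astype(np.float32));print(" foot",len(F),np.round(c,1),round(rr,1))
    T=P[(np.hypot(*(P[:,:2]-[564,-4]).T)<40)&(P[:,2]>80)&(P[:,2]<122)&(g.min(1)>100)]
    if len(T)>5: print(" tag",len(T),T.mean(0).round(1),*pca(T))
    along=(P[:,:2]-AX[:2])@[.9836,.1805];lat=(P[:,:2]-AX[:2])@[-.1805,.9836]
    C=P[(abs(lat)<40)&(along>150)&(along<260)&(P[:,2]>60)&(P[:,2]<120)];b=cv2.minAreaRect(C[:,:2].astype(np.float32))
    print(" cam",np.round(b[0],1),np.round(b[1],1),round(b[2],1))
    R_=P[(abs(lat)<30)&(along>60)&(along<150)&(P[:,2]>5)&(P[:,2]<40)];print(" rail",R_.mean(0).round(1),*pca(R_))
```

```text
top0 mirror 106 [ 546.5 -178.8  105.4] 99.8 [ 4.4 23.9]
 foot 540 [ 552.  -184.1] 47.2
 tag 58 [560.9  -2.8 109.3] -145.4 [ 1.7 14.8]
 cam [ 765.2 -148.9] [50.1 44.6] 10.4
 rail [ 657.4 -169.1    8.2] -168.7 [ 9. 26.]
scene0 mirror 326 [ 553.1 -189.2   96.6] 100.9 [ 1.8 24.5]
 foot 416 [ 564.4 -180.1] 57.4
 tag 61 [565.7  -1.3 105.4] -146.1 [ 1.9 13.8]
 cam [ 765.1 -148.7] [51.1 44.1] 10.3
 rail [ 657.4 -169.9    9.5] -169.8 [10.7 24.8]
top3 mirror 99 [ 548.1 -185.7  106.7] 139.6 [ 4.1 26.5]
 foot 570 [ 561.7 -181.2] 52.0
 tag 63 [561.8  -2.  108. ] -145.1 [ 1.7 15.6]
 cam [ 765.  -148.7] [48.9 44.7] 10.9
 rail [ 658.2 -169.1    8.1] -169.3 [ 8.9 26.2]
sc3 mirror 250 [ 556.  -191.9   97.3] 138.3 [ 1.8 25.7]
 foot 435 [ 559.7 -174.6] 57.7
 tag 63 [566.4  -0.6 104.5] -144.7 [ 1.9 13.9]
 cam [ 764.1 -149.1] [51.4 44.3] 11.8
 rail [ 657.6 -169.7    9.8] -170.9 [10.7 25.6]
```

Run:
```python
from h import *
s=sensors.read_state();print(s["t"],s["grip_width"],s["eef_pos"],s["force"]);ctrl.finish_job()
```

```text
28.2083 12.772178935658035 [ 561.85267016 -287.12552661  186.52560176] [0.0979219  1.84139942 5.36295382]
the job is handed in; nothing more can be done
```

The job is handed in at 28.2 s of the 72 s allowed, with the gripper still holding the mirror peg.

- **Pour:** I lifted the scoop level by its tab and poured over the tray. The top view afterwards shows all six tokens in the tray and the scoop empty.
- **Scoop:** It stands upright and released where it started, within about 1 mm and well clear of the tray.
- **Mirror:** I turned it 0.67 rad (38.4°), which I worked out from the measured mirror axis, rail direction and tag.
    - **Angle check:** The depth images put the glass normal at 48.3° (scene camera) and 49.6° (top camera) against the 48.8° I aimed for. The turn measured from the rest pose is 37.4° and 39.8°, so the two cameras disagree by about 2° around the target.
    - **Not confirmed:** The mirror axis is known to about 3 mm. My attempt to check it by fitting circles to the stand's foot scattered too much to use. I had no view through the stand's own camera, so that it sees the tag is inferred from the geometry.
- **Other things:** I touched none of the other items. I did not re-measure them at the end.

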